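# Close the green screw lid of a sauce tub in a canteen kitchen

## Robot

A 7-joint arm with a two-finger parallel gripper is mounted at the origin on the work surface. World frame = base frame: x ahead of the robot, y to its left, z up, the work surface at z = 0. Lengths are in m, angles in rad, forces in N, time in s.
With the tool pointing down it reaches from about 0.35 to 0.9 m from the base axis. Payload 19.9 kg.
Tool frame: the origin (TCP) lies midway between the tips of the shut fingers; the grasp point (between the pads) lies 19 mm behind it; z points along the fingers, x is the direction in which the jaws open and shut, and the axes are right-handed (so a half turn about z gives the same grasp; the last joint's range is limited). The gripper opens to 94 mm and grips with 3 to 60 N. Pads are 16 mm wide; open, the fingers measure 119 mm over their backs; the gripper's body (75 mm by 177 mm) begins 78 mm behind the grasp point.
Start: joints at [1.113, 0.417, -0.01, 1.614, 0.005, 1.111, -0.053], TCP at [0.253, -0.571, 0.205] pointing down, gripper open.
Joint ranges: [-2.81, 2.81], [-0.39, 2.02], [-1.27, 1.25], [0.06, 2.57], [-1.19, 4.33], [0.19, 2], [-2.82, 2.82]. Speed limits (rad/s): [1.89, 1.89, 2.39, 2.39, 3.01, 3.01, 3.01].

## Interface

Orientations are given as a rotation vector (axis times angle).
In Python, from rig import observe, snapshot, camera_model, finish_job gives the robot as it stands.
- The arm moves only by the tool servo_tool, never from a script. Its argument "motion" is a list that holds one entry, the list of rows, each a list of 5 numbers: the closure, from 0 (fully open) to 1 (shut), then the shift along the tool's x, y, z in mm, then the turn about the tool's z in rad. In form: [[[grip, tx, ty, tz, spin], ...]]. A call has 1 to 10 rows; each row is the pose to reach, as a shift and turn from the pose commanded when the call began, along the tool's axes at that moment; what a row does not reach only later rows make up. A row lasts 1/8 s, in which the tool goes at most 62.5 mm and 10.7 degrees, less where a joint would pass 70% of its speed; a pose out of reach is approached as far as the arm can. A call with a gripper value outside its range is refused whole. The fingers move at their own pace and stop on an object; "newtons" is the grip in N (left out, the last holds). Time passes only in rows, so rows that repeat a pose let the fingers close. It gives the time, the measured TCP pose, the force and the opening at its end, in the units of the state.
- observe(): the state, without advancing time (a new reading comes with each control period).
- snapshot(name): name is "scene" or "top" or "wrist"; returns the picture (400x640x3 uint8, red, green, blue); there is no depth.
- camera_model(name): a dict with "fx", "fy", "cx", "cy" (pixels), "camera_from_world" (4x4, takes a point from world to camera coordinates). Camera axes: x right, y down, z forward; pixel columns grow to the right and rows downward; lengths in m; the calibration is good to about 2 mm. A picture is of the moment at which its call begins: read the wrist's pose just before it. camera_model takes no time and is no camera call; for the wrist camera it gives the pose at the moment of the call.
- finish_job(): hands the job in, once; it reports no verdict.
The state is a dict: "time_s": time; "joint_pos": joint angles; "dq": joint speeds; "joint_torque": joint torques, N m; "eef_pos": TCP position; "tool_rot": TCP orientation; "contact_force": force on the tool from outside, world axes, zero at the start; "moment": the same for the moment, N m; "width": finger opening in m.
Only numpy, scipy, OpenCV 4.12 (cv2) and the standard library are available. Lean on these libraries where they do the work, as an engineer would, in place of code of your own. Each camera call takes 0.05 s, during which the arm holds its last target. There are 200 camera calls.

## Task

The lid of the tub with the green lid was only set down on top of its thread. Turn the green lid backward (counter-clockwise seen from above) until its thread start drops in, then screw it forward (clockwise) until it is fully closed, with its yellow pointer at the black mark, and let go. Do not turn it to the closed mark while it still rides on top of the thread, and leave the red-lidded and blue-lidded tubs where they stand.

Things in the scene. Friction and masses are not known exactly. Their poses are not given: they have to be found in the camera images.
- tub_green: White round tub under the green lid, fixed, 120 mm wide, shoulder 124 mm high. Origin: centre of its underside, z up the neck. Its x points to the black bar on the shoulder (CLOSED mark); the orange dot, 65 degrees counter-clockwise of it from above, is the START mark. There (12 degrees either way) the lid can sink 10 mm; turned clockwise it sinks 2 mm more to CLOSED; hard stop 3 degrees beyond.
- lid_green: Loose green lid, 76 mm wide, about 90 g; on its disc an upright grip bar 60 mm long (x), 20 wide (y), 32 high; yellow +x end = pointer. Origin: on the axis at the bar's foot, 170 mm above the tub's underside at the start (pointer 15 to 37 degrees counter-clockwise of CLOSED), 160 dropped, 158 closed. Gripped it does not fall: lower it, to within 2 mm, before turning forward. Side play 2 mm.
- tub_red: Bystander: the same kind of tub, already closed with a red lid, 190 mm high overall, loose, 2.2 kg. Origin: centre of its underside.
- tub_blue: Bystander: the same kind of tub, already closed with a blue lid, 190 mm high overall, loose, 2.2 kg. Origin: centre of its underside.
Things that resemble listed ones, but are neither listed nor needed, are in the scene too. There is more than one size of the lid_green; the one meant has the size given above.

How it is judged:
On the way:
1. the green lid has been turned back to the start mark and has dropped into the thread (z of lid_green in the frame of tub_green below 0.163 m and angle between the x axis of lid_green and the x axis of tub_green, either way round above 0.8 rad), for 0.1 s.
At the end, for the whole second after the job is handed in: The green lid sits level in the thread of its tub, fully home (its origin no more than 159.5 mm above the tub's underside), its pointer within 12 degrees of the closed mark, released and at rest; the red and blue tubs are within 30 mm of where they stood (z of lid_green in the frame of tub_green between 0.154 and 0.1595 m and horizontal distance between lid_green and tub_green below 0.008 m and angle between the x axis of lid_green and the x axis of tub_green, either way round below 0.21 rad and angle between lid_green's own z axis and vertical below 0.1 rad and linear speed of lid_green below 0.02 m/s and distance of each of tub_red, tub_blue from where it was at the start of the episode below 0.03 m); the robot touches nothing.
It fails at once if the green lid is forced forward to the closed mark while still on top of the thread (cross-threaded) (z of lid_green in the frame of tub_green above 0.165 m and angle between the x axis of lid_green and the x axis of tub_green, either way round below 0.09 rad).
It fails at once if the red or the blue tub is pushed more than 30 mm away or tipped over (distance of any of tub_red, tub_blue from where it was at the start of the episode above 0.03 m or angle between any of tub_red, tub_blue's own z axis and vertical above 0.35 rad).
It also fails if it takes over 35 s, if anything falls off the work surface, if the arm or the gripper's body presses on something with over 40 N, if the wrist force passes 120 N, or if a joint passes its speed limit or range.

## Working session

There is one attempt and no reset: what is moved stays moved. The work goes in short steps, Python scripts to look and compute and a tool call to move; the robot and the scene stay as the last step left them, time stands still between calls to the robot, and variables do not carry over. Pictures are saved under pics/ and viewed, about 8 in all and at most 12, crops included, and the job is handed in when it is done.

Besides the shell and the picture viewer there is one more tool, called after "Request:" as name(argument=value, ...) on one line, values as JSON. servo_tool: Moves the arm, as the interface text tells. Its arguments: {"type":"object","properties":{"motion":{"type":"array"},"newtons":{"type":"number"}},"required":["motion"]}

```bash
mkdir -p pics; ls
python3 - <<'E'
from rig import *
import cv2,numpy as np
for n in("scene","top"):
    im=snapshot(n); cv2.imwrite(f"pics/{n}1.png",im[:,:,::-1]); np.save(f"pics/{n}1.npy",im)
    m=camera_model(n); print(n,m)
print(observe())
a=cv2.imread("pics/scene1.png");b=cv2.imread("pics/top1.png")
cv2.imwrite("pics/both.png",cv2.resize(np.vstack([a,b]),None,fx=.75,fy=.75,interpolation=cv2.INTER_AREA))
E
```

```text
pics
scene {'fx': 501.6414093808642, 'fy': 501.6414093808642, 'cx': 323.29774267395044, 'cy': 206.5240414366675, 'camera_from_world': array([[-0.30904083,  0.95102781,  0.00631445,  0.15229695],
       [ 0.73740616,  0.24380588, -0.62991337, -0.29228095],
       [-0.60060463, -0.19001264, -0.77663974,  1.36177666],
       [ 0.        ,  0.        ,  0.        ,  1.        ]])}
top {'fx': 376.4711416703732, 'fy': 376.4711416703732, 'cx': 319.6091288942448, 'cy': 192.00308975831177, 'camera_from_world': array([[ 0.1694515 , -0.98553696,  0.00175564, -0.04956553],
       [-0.96468699, -0.16623057, -0.20431937,  0.50540424],
       [ 0.20165614,  0.03292858, -0.97890271,  0.75235993],
       [ 0.        ,  0.        ,  0.        ,  1.        ]])}
{'time_s': 0.1, 'joint_pos': array([ 1.11250706,  0.41788203, -0.0102773 ,  1.61411821,  0.00467431,
        1.11069745, -0.05304281]), 'dq': array([-0.00040955,  0.00014113, -0.00061785, -0.00182077,  0.00180957,
        0.001818  , -0.00020602]), 'joint_torque': array([ 1.68649764e-03, -8.52577686e+01,  6.39640912e-01, -4.26697612e+01,
       -4.89108043e-02,  1.63414894e-02,  6.39938662e-05]), 'eef_pos': array([ 0.25286087, -0.57119136,  0.20490631]), 'tool_rot': array([-2.63246972e+00,  1.71358974e+00,  1.48209985e-03]), 'contact_force': array([0.80793755, 0.03452852, 0.47485605]), 'moment': array([-0.00035637,  0.04955631,  0.00244429]), 'width': 0.0937514013675344}
```

View pics/top1.png

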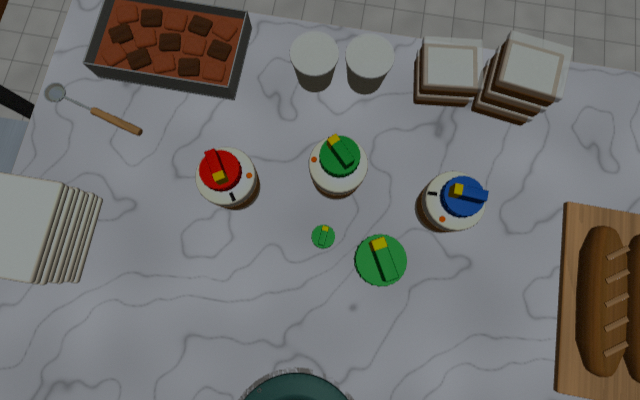

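View pics/scene1.png

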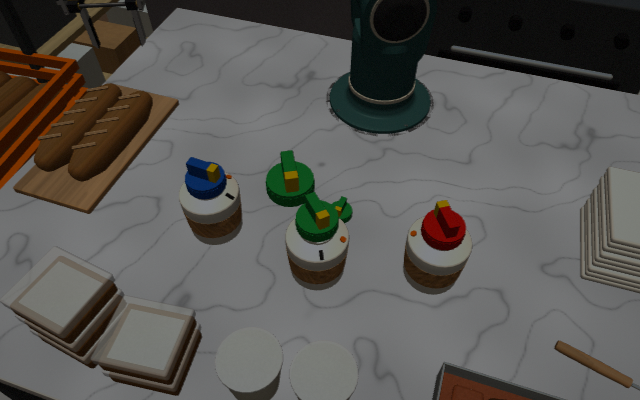

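Top view: the target tub sits at about (338,165), with its pointer's yellow end at (334,141) and the orange dot at (314,160). In the scene view its black bar is at (321,255) and its orange dot at (343,239). The big and small green lids at (381,260) and (323,236) in the top view are decoys.

```bash
cat > h.py <<'E'
from rig import *
import cv2,numpy as np
from scipy.spatial.transform import Rotation as R
def ray(m,uv):
    T=m["camera_from_world"];Rm=T[:3,:3];o=-Rm.T@T[:3,3]
    d=Rm.T@np.array([(uv[0]-m["cx"])/m["fx"],(uv[1]-m["cy"])/m["fy"],1]);return o,d/np.linalg.norm(d)
def onz(m,uv,z):
    o,d=ray(m,uv);return o+d*(z-o[2])/d[2]
def tri(a,b):
    A=[];y=[]
    for o,d in(a,b):
        P=np.eye(3)-np.outer(d,d);A.append(P);y.append(P@o)
    return np.linalg.lstsq(np.vstack(A),np.hstack(y),rcond=None)[0]
def cols(im):
    h=cv2.cvtColor(np.ascontiguousarray(im),cv2.COLOR_RGB2HSV)
    return dict(yellow=cv2.inRange(h,(22,150,90),(34,255,255)),orange=cv2.inRange(h,(5,170,120),(17,255,255)),
      green=cv2.inRange(h,(45,100,25),(80,255,255)),black=cv2.inRange(h,(0,0,0),(179,255,45)),white=cv2.inRange(h,(0,0,120),(179,60,255)))
def blobs(mask,box,amin=5):
    x0,y0,x1,y1=box
    n,l,s,c=cv2.connectedComponentsWithStats(np.ascontiguousarray(mask[y0:y1,x0:x1]))
    return [(c[i]+[x0,y0],s[i,4],s[i,:4]) for i in range(1,n) if s[i,4]>=amin]
E
python3 - <<'E'
from h import *
B=dict(scene=(283,195,352,285),top=(305,130,372,200))
for n in B:
    im=np.load(f"pics/{n}1.npy");c=cols(im);m=camera_model(n)
    for k,z in(("yellow",.202),("orange",.124),("black",.124),("green",.19)):
        for b in blobs(c[k],B[n]): print(n,k,b[0].round(1),b[1],onz(m,b[0],z).round(4))
E
```

```text
scene yellow [338.  208.1] 22 [0.5573 0.0462 0.202 ]
scene yellow [322.3 213.9] 77 [0.5779 0.0245 0.202 ]
scene orange [343.  238.5] 20 [0.5619 0.0594 0.124 ]
scene black [298.8 203.3] 308 [ 0.509  -0.0454  0.124 ]
scene black [343.2 206.7] 25 [0.4901 0.0384 0.124 ]
scene black [346.  219.1] 33 [0.5172 0.0521 0.124 ]
scene black [316.6 234.5] 307 [0.5684 0.0108 0.124 ]
scene black [320.8 254.8] 28 [0.6084 0.032  0.124 ]
scene black [317.2 273. ] 470 [0.6462 0.0379 0.124 ]
scene green [316.2 215.2] 1777 [0.5749 0.0125 0.19  ]
top yellow [333.1 138.9] 82 [0.575  0.0246 0.202 ]
top orange [313.2 159. ] 20 [0.5552 0.0582 0.124 ]
top black [340.  158.3] 89 [0.5657 0.0063 0.124 ]
top black [334.2 174.2] 38 [0.5318 0.0123 0.124 ]
top black [333.8 195. ] 58 [0.4906 0.0063 0.124 ]
top green [339.9 157.1] 1226 [0.5475 0.0072 0.19  ]
```

Estimated from the marks: tub axis at about (0.562, 0.0075), CLOSED at about 28.6°, START at about 93.6°, and pointer at about 50°. I'll rise, then travel above it.

Request:
servo_tool(motion=[[[0, 0, 0, -50, 0], [0, 0, 0, -95, 0], [0, -35, -45, -95, 0], [0, -75, -96, -95, -0.1], [0, -115, -147, -95, -0.15], [0, -155, -198, -95, -0.2], [0, -195, -249, -95, -0.25], [0, -235, -300, -95, -0.3], [0, -275, -352, -95, -0.37], [0, -315, -403, -95, -0.454]]], newtons=20)

```text
time_s: 1.35
eef_pos: [0.4865, -0.1334, 0.3005]
tool_rot: [2.952, -1.074, 0.0]
contact_force: [1.0, -1.0, -0.2]
width: 0.0941
```

```bash
cat >> h.py <<'E'
def goto(p,yaw,s=None):
    "tool shift mm / spin to world point p (TCP), tool-x yaw deg"
    s=s or observe();Rm=R.from_rotvec(s["tool_rot"]).as_matrix()
    y0=np.degrees(np.arctan2(Rm[1,0],Rm[0,0]));d=(yaw-y0+90)%180-90
    print("t",s["time_s"],"eef",s["eef_pos"].round(4),"yaw",y0.round(1),"tilt",Rm[:,2].round(3),"w",s["width"].round(4),"F",s["contact_force"].round(1),"q7",s["joint_pos"][6].round(2))
    print("shift",(Rm.T@(np.array(p)-s["eef_pos"])*1000).round(1),"spin",round(-np.radians(d),3))
E
python3 -c "
from h import *
goto([.562,.0075,.30],-40)"
```

```text
Traceback (most recent call last):
  File "h.py", line 26, in goto
    print("t",s["time_s"],"eef",s["eef_pos"].round(4),"yaw",y0.round(1),"tilt",Rm[:,2].round(3),"w",s["width"].round(4),"F",s["contact_force"].round(1),"q7",s["joint_pos"][6].round(2))
                                                                                                    ^^^^^^^^^^^^^^^^
AttributeError: 'float' object has no attribute 'round'
```

Request:
servo_tool(motion=[[[0, -11, -52, 0, 0], [0, -22, -105, 0, 0], [0, -33, -156, 0, 0], [0, -33, -156, 0, 0]]])

```text
time_s: 1.85
eef_pos: [0.5618, 0.0093, 0.2998]
tool_rot: [-2.953, 1.069, 0.002]
contact_force: [0.4, -0.4, -0.4]
width: 0.0941
```

```bash
sed -i 's/s\["width"\].round(4)/round(s["width"],4)/' h.py
python3 - <<'E'
from h import *
goto([.562,.0075,.30],-40)
m=camera_model("wrist");im=snapshot("wrist");np.save("pics/w1.npy",im);cv2.imwrite("pics/w1.png",im[:,:,::-1])
import pickle;pickle.dump(m,open("pics/w1.pkl","wb"))
c=cols(im)
for k,z in(("yellow",.202),("orange",.124),("black",.124),("green",.19)):
    for b in blobs(c[k],(0,0,640,400),60): print(k,b[0].round(1),b[1],b[2],onz(m,b[0],z).round(4))
E
```

```text
t 1.85 eef [0.5618 0.0093 0.2998] yaw -39.8 tilt [-0.001  0.002 -1.   ] w 0.0941 F [ 0.4 -0.4 -0.4] q7 -0.88
shift [ 1.3  1.2 -0.2] spin 0.004
yellow [80.1 76.8] 426 [68 66 26 23] [0.4852 0.2085 0.202 ]
yellow [319.8 179.7] 406 [308 171  25  19] [0.5777 0.0243 0.202 ]
yellow [245.9 229.1] 70 [241 224  11  11] [0.4988 0.0321 0.202 ]
yellow [285.3 309.8] 303 [274 301  24  18] [ 0.4721 -0.0513  0.202 ]
yellow [425.1 374.2] 221 [415 366  21  18] [ 0.5319 -0.197   0.202 ]
orange [171.4  96.5] 105 [166  91  12  12] [0.5067 0.1763 0.124 ]
orange [286.5 152.3] 84 [282 148  10  10] [0.5598 0.0581 0.124 ]
black [405.5  16.8] 805 [385   0  56  31] [0.7339 0.0825 0.124 ]
black [111.4  36.9] 494 [100  15  22  61] [0.5021 0.2527 0.124 ]
black [152.3  42. ] 148 [138  23  24  38] [0.5296 0.2238 0.124 ]
black [462.4  68.4] 1275 [447  24  43  76] [0.7504 0.0082 0.124 ]
black [204.4  71.4] 436 [192  34  22  77] [0.5498 0.1718 0.124 ]
black [123.6 109.2] 99 [120 101   8  17] [0.4596 0.1993 0.124 ]
black [557.5 155.9] 1269 [521 100  85 130] [ 0.7803 -0.1305  0.124 ]
black [531.1 151.9] 865 [499 102  73 116] [ 0.7607 -0.1087  0.124 ]
black [334.9 144.6] 82 [330 137  10  16] [0.6047 0.0313 0.124 ]
black [249.3 215.8] 67 [234 211  26  18] [0.4809 0.0315 0.124 ]
black [332.8 330.1] 50253 [  0 220 640 180] [ 0.4593 -0.1438  0.124 ]
black [286.7 277.4] 544 [251 268  67  31] [ 0.4629 -0.0529  0.124 ]
black [439.2 374.4] 111 [425 354  28  41] [ 0.5233 -0.2831  0.124 ]
green [316.8 197. ] 4359 [278 155  79  83] [0.564  0.0121 0.19  ]
green [241.8 227.1] 779 [224 211  36  35] [0.4923 0.0345 0.19  ]
green [280.7 294.7] 2495 [246 267  72  53] [ 0.4737 -0.041   0.19  ]
```

View pics/w1.png

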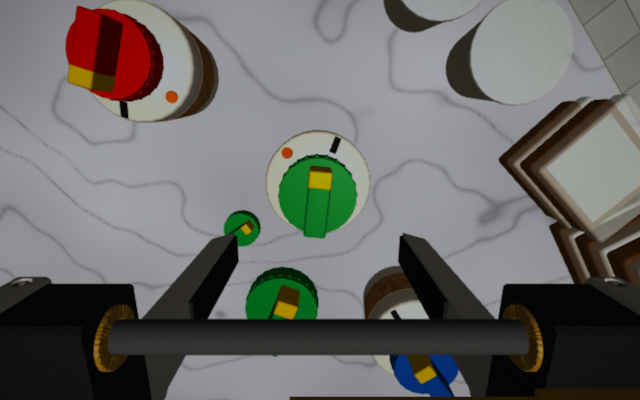

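The wrist view shows the bar running from its yellow end (320,171) to (315,236), with the black mark at (335,145) and the orange dot at (287,152). I'll measure the bar's yaw and centre line from its left and right edges.

Run:
```python
from h import *
import pickle
m=pickle.load(open("pics/w1.pkl","rb"));im=np.load("pics/w1.npy")
o,_=ray(m,(0,0));print("cam",o.round(3))
T=m["camera_from_world"]
def pr(p):
    q=T[:3,:3]@p+T[:3,3];return (np.array([m["fx"]*q[0],m["fy"]*q[1]])/q[2]+[m["cx"],m["cy"]]).round(1)
for yaw in(45,50,55):
    u=np.array([np.cos(np.radians(yaw)),np.sin(np.radians(yaw)),0]);c=np.array([.5612,.009,0])
    print(yaw,[pr(c+u*a+[0,0,z]) for a,z in((.03,.202),(.03,.17),(-.03,.202),(-.03,.17))])
print("shoulder",pr(np.array([.5612,.009,.124])), "disc", pr(np.array([.5612,.009,.17])))
w=cols(im)["white"]|cols(im)["green"]|cols(im)["orange"]
print([ (b[0].round(1),b[1],b[2]) for b in blobs(cols(im)["white"],(255,120,380,235),500)])
cv2.imwrite("pics/w1c.png",cv2.resize(im[120:245,255:385,::-1],None,fx=4,fy=4,interpolation=cv2.INTER_CUBIC))
```

```text
cam [0.611 0.067 0.479]
45 [array([319.7, 170.9]), array([319.6, 165.3]), array([313.5, 237.2]), array([314. , 225.6])]
50 [array([316.6, 170.8]), array([316.8, 165.1]), array([316.4, 237.4]), array([316.6, 225.7])]
55 [array([313.5, 170.9]), array([314. , 165.3]), array([319.4, 237.3]), array([319.3, 225.6])]
shoulder [316.9 186.1] disc [316.7 196.2]
[(array([317.8, 168.1]), np.int32(9016), array([  0,   0, 125, 115], dtype=int32))]
```

View pics/w1c.png

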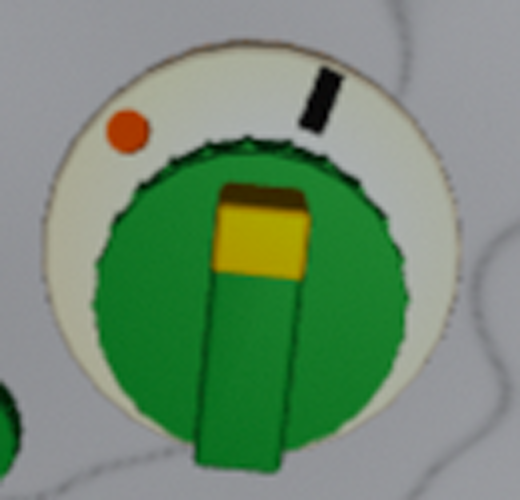

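The bar's top-face corners put its yaw at about 45° (17.5° before CLOSED) and its centre at about (0.562, 0.0083). Descend to TCP z ≈ 0.175 and grip.

Request:
servo_tool(motion=[[[0, 1, 1, 40, 0.09], [0, 1, 1, 85, 0.09], [0, 1, 1, 115, 0.09], [0, 1, 1, 124, 0.09], [0, 1, 1, 124, 0.09], [0.9, 1, 1, 124, 0.09], [0.9, 1, 1, 124, 0.09], [0.9, 1, 1, 124, 0.09], [0.9, 1, 1, 124, 0.09], [0.9, 1, 1, 124, 0.09]]], newtons=25)

```text
time_s: 3.15
eef_pos: [0.5614, 0.0039, 0.1765]
tool_rot: [-2.9, 1.209, 0.0]
contact_force: [-0.4, -0.1, 0.0]
width: 0.0471
```

```bash
python3 -c "
from h import *
goto([.562,.0083,.175],2)"
```

```text
t 3.15 eef [0.5614 0.0039 0.1765] yaw -45.3 tilt [-0.  0. -1.] w 0.0471 F [-0.4 -0.1  0. ] q7 -1.02
shift [-2.7 -3.5  1.5] spin -0.825
```

Request:
servo_tool(motion=[[[0.6, -3, -3.5, 1, 0], [0.6, -3, -3.5, 1, 0], [0.9, -3, -3.5, 1, 0], [0.9, -3, -3.5, 1, 0], [0.9, -3, -3.5, 1, 0], [0.9, -3, -3.5, 1, 0]]], newtons=25)

```text
time_s: 3.9
eef_pos: [0.5617, 0.0084, 0.1754]
tool_rot: [-2.9, 1.209, 0.0]
contact_force: [-0.2, -0.2, 0.2]
width: 0.0198
```

```bash
python3 -c "
from h import *
goto([.562,.0083,.175],2)"
```

```text
t 3.9 eef [0.5617 0.0084 0.1754] yaw -45.3 tilt [-0.  0. -1.] w 0.0198 F [-0.2 -0.2  0.2] q7 -1.03
shift [ 0.3 -0.1  0.4] spin -0.825
```

Gripped at 19.8 mm. Turning back to START.

Request:
servo_tool(motion=[[[0.9, 0, 0, 0, -0.12], [0.9, 0, 0, 0, -0.26], [0.9, 0, 0, 0, -0.4], [0.9, 0, 0, 0, -0.54], [0.9, 0, 0, 0, -0.68], [0.9, 0, 0, 0, -0.82], [0.9, 0, 0, 0, -0.825], [0.9, 0, 0, 0, -0.825]]], newtons=25)

```text
time_s: 4.9
eef_pos: [0.5617, 0.0084, 0.1754]
tool_rot: [-3.141, -0.05, 0.0]
contact_force: [0.2, -0.4, -1.3]
width: 0.0198
```

Run:
```python
from h import *
goto([.562,.0083,.165],-63)
for n in("scene","wrist"):
    m=camera_model(n);im=snapshot(n);c=cols(im);np.save(f"pics/{n}2.npy",im)
    for k,z in(("yellow",.202),("orange",.124),("black",.124)):
        for b in blobs(c[k],(283,195,352,285) if n=="scene" else (200,100,440,240),10): print(n,k,b[0].round(1),b[1],onz(m,b[0],z).round(4))
    if n=="wrist":cv2.imwrite("pics/w2.png",cv2.resize(im[90:240,220:420,::-1],None,fx=3,fy=3))
```

```text
t 4.9 eef [0.5617 0.0084 0.1754] yaw 1.8 tilt [-0.  0. -1.] w 0.0198 F [ 0.2 -0.4 -1.3] q7 -0.27
shift [ 0.3  0.1 10.4] spin 1.131
scene yellow [328.5 208.1] 75 [0.5624 0.0306 0.202 ]
scene yellow [337.8 208. ] 25 [0.5572 0.0457 0.202 ]
scene orange [343.  238.6] 21 [0.5621 0.0596 0.124 ]
scene black [305.5 200.6] 478 [ 0.4983 -0.0352  0.124 ]
scene black [343.3 206.1] 19 [0.4885 0.0383 0.124 ]
scene black [285.  205.5] 10 [ 0.5223 -0.0687  0.124 ]
scene black [316.  212.8] 11 [ 0.5206 -0.0064  0.124 ]
scene black [303.1 216.2] 20 [ 0.536  -0.0269  0.124 ]
scene black [346.  219.1] 29 [0.5172 0.0521 0.124 ]
scene black [320.7 219.8] 20 [0.5337 0.0073 0.124 ]
scene black [316.  235.2] 272 [0.5704 0.0102 0.124 ]
scene black [320.8 254.8] 28 [0.6084 0.032  0.124 ]
scene black [337.  271.3] 52 [0.6321 0.0695 0.124 ]
scene black [294.6 265.6] 17 [ 0.6443 -0.0044  0.124 ]
scene black [313.4 275.2] 35 [0.6524 0.0331 0.124 ]
scene black [322.7 276.8] 19 [0.6504 0.0493 0.124 ]
wrist yellow [318. 226.] 1105 [0.5619 0.0309 0.202 ]
wrist orange [315.1 150.9] 211 [0.5591 0.0587 0.124 ]
wrist black [204. 175.] 97 [0.4811 0.0393 0.124 ]
wrist black [317.7 182.4] 308 [0.5615 0.0366 0.124 ]
wrist black [376.  190.4] 196 [0.6034 0.0321 0.124 ]
wrist black [271.8 199.2] 22 [0.5289 0.0231 0.124 ]
wrist black [363.8 199.4] 22 [0.5951 0.0252 0.124 ]
```

View pics/w2.png

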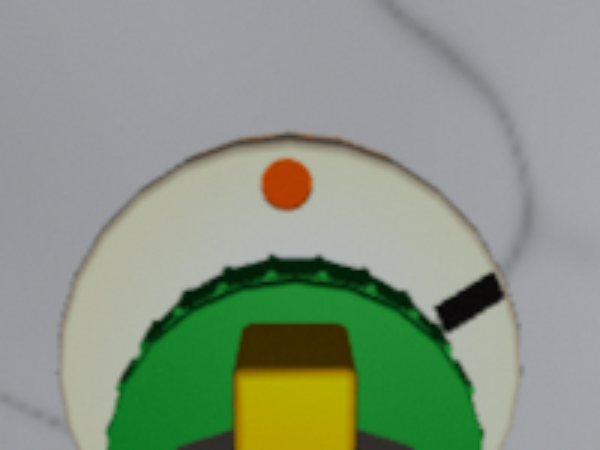

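The pointer (318,226) now lines up with the orange START dot (315,151). Lowering 10 mm.

Request:
servo_tool(motion=[[[0.9, 0, 0, 2, -0.02], [0.9, 0, 0, 4, -0.02], [0.9, 0, 0, 6, -0.02], [0.9, 0, 0, 8, -0.02], [0.9, 0, 0, 9.5, -0.02], [0.9, 0, 0, 10, -0.02], [0.9, 0, 0, 10, -0.02]]], newtons=25)

```text
time_s: 5.88
eef_pos: [0.5617, 0.0085, 0.1655]
tool_rot: [-3.14, -0.086, 0.0]
contact_force: [-0.3, 0.2, -1.0]
width: 0.0197
```

Run:
```python
from h import *
goto([.562,.0083,.1635],-61.7)
m=camera_model("wrist");im=snapshot("wrist");c=cols(im);np.save("pics/w3.npy",im)
for k,z in(("yellow",.192),("orange",.124),("black",.124)):
    for b in blobs(c[k],(200,100,440,240),100): print(k,b[0].round(1),b[1],b[2],onz(m,b[0],z).round(4))
cv2.imwrite("pics/w3.png",cv2.resize(im[90:240,220:420,::-1],None,fx=3,fy=3))
```

```text
t 5.875 eef [0.5617 0.0085 0.1655] yaw 3.2 tilt [-0.  0. -1.] w 0.0197 F [-0.3  0.2 -1. ] q7 -0.25
shift [0.2 0.2 2. ] spin 1.132
yellow [318. 226.] 1103 [ 98 113  41  27] [0.5614 0.0309 0.192 ]
orange [316.5 152.5] 229 [109  44  16  18] [0.5589 0.0587 0.124 ]
black [317.7 182.3] 307 [80 76 77 17] [0.5608 0.0386 0.124 ]
black [378.9 195. ] 220 [168  86  23  19] [0.6032 0.0321 0.124 ]
```

View pics/w3.png

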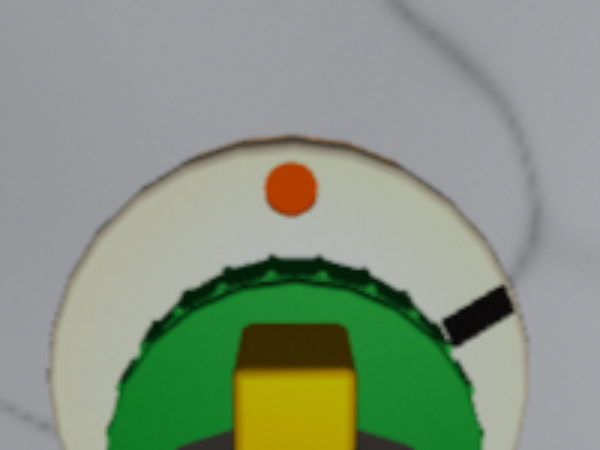

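The lid moved down rigidly with the gripper: yellow is still at (318,226), the force is about 1 N, and the width is unchanged. It has therefore dropped in. Screwing forward now while sinking 2 mm.

Request:
servo_tool(motion=[[[0.9, 0, 0, 0.3, 0.14], [0.9, 0, 0, 0.5, 0.28], [0.9, 0, 0, 0.8, 0.42], [0.9, 0, 0, 1.0, 0.56], [0.9, 0, 0, 1.3, 0.7], [0.9, 0, 0, 1.5, 0.84], [0.9, 0, 0, 1.8, 0.98], [0.9, 0, 0, 2, 1.12], [0.9, 0, 0, 2, 1.13], [0.9, 0, 0, 2, 1.13]]], newtons=25)

```text
time_s: 7.18
eef_pos: [0.5617, 0.0086, 0.1635]
tool_rot: [-2.701, 1.604, 0.0]
contact_force: [0.1, 0.6, 0.2]
width: 0.0199
```

Run:
```python
from h import *
goto([.562,.0083,.1635],-61.7)
print(observe()["moment"].round(2))
m=camera_model("wrist");im=snapshot("wrist");c=cols(im);np.save("pics/w4.npy",im)
for k,z in(("yellow",.190),("orange",.124),("black",.124)):
    for b in blobs(c[k],(200,100,440,240),100): print(k,b[0].round(1),b[1],b[2],onz(m,b[0],z).round(4))
cv2.imwrite("pics/w4.png",cv2.resize(im[90:240,220:420,::-1],None,fx=3,fy=3))
```

```text
t 7.175 eef [0.5617 0.0086 0.1635] yaw -61.4 tilt [-0.  0. -1.] w 0.0199 F [0.1 0.6 0.2] q7 -1.29
shift [ 0.4 -0.1  0. ] spin 0.005
[ 0.09  0.09 -0.03]
yellow [318. 226.] 1105 [ 98 113  41  27] [0.5828 0.019  0.19  ]
orange [252.4 195.6] 199 [45 88 16 16] [0.5606 0.0578 0.124 ]
black [318.  156.5] 234 [114  44   9  26] [0.6053 0.0312 0.124 ]
black [317.2 182.6] 337 [80 76 78 17] [0.5896 0.0233 0.124 ]
```

View pics/w4.png

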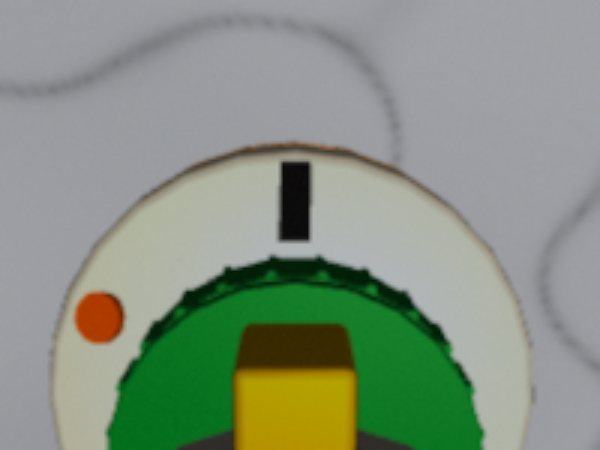

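The pointer (318,226) lies on the black mark (318,157). A 1 mm press to seat it, then release and rise.

Request:
servo_tool(motion=[[[0.9, 0, 0, 1, 0], [0.9, 0, 0, 1, 0], [0.9, 0, 0, 0, 0], [0.3, 0, 0, 0, 0], [0.3, 0, 0, 0, 0], [0.3, 0, 0, 0, 0], [0.3, 0, 0, 0, 0], [0.3, 0, 0, 0, 0]]], newtons=25)

```text
time_s: 8.22
eef_pos: [0.5617, 0.0085, 0.1634]
tool_rot: [-2.699, 1.608, 0.0]
contact_force: [-0.1, -0.4, 0.9]
width: 0.0649
```

Request:
servo_tool(motion=[[[0.3, 0, 0, -20, 0], [0.3, 0, 0, -60, 0], [0.3, 0, 0, -110, 0], [0.3, 0, 0, -137, 0], [0.3, 0, 0, -137, 0]]])

```text
time_s: 8.85
eef_pos: [0.5625, 0.0086, 0.3024]
tool_rot: [-2.697, 1.608, -0.005]
contact_force: [-0.1, 0.6, -0.1]
width: 0.0654
```

Run:
```python
from h import *
goto([.562,.0083,.30],-61.7)
m=camera_model("wrist");im=snapshot("wrist");c=cols(im)
for k,z in(("yellow",.190),("orange",.124),("black",.124)):
    for b in blobs(c[k],(250,110,390,245),40): print(k,b[0].round(1),b[1],onz(m,b[0],z).round(4))
cv2.imwrite("pics/w5.png",cv2.resize(im[110:250,240:400,::-1],None,fx=4,fy=4))
mt=camera_model("top");t=snapshot("top");t0=np.load("pics/top1.npy")
for nm,lo,hi in(("red",(0,150,80),(4,255,255)),("blue",(100,150,60),(125,255,255))):
    for a in(t0,t):
        h=cv2.cvtColor(np.ascontiguousarray(a),cv2.COLOR_RGB2HSV);bb=max(blobs(cv2.inRange(h,lo,hi),(180,130,500,250)),key=lambda b:b[1]);print(nm,bb[0].round(1),bb[1])
ms=camera_model("scene");s=snapshot("scene");ys=max(blobs(cols(s)["yellow"],(283,195,352,285)),key=lambda b:b[1])[0]
yt=max(blobs(cols(t)["yellow"],(305,125,372,200)),key=lambda b:b[1])[0]
ys0=np.array([322.3,213.9]);yt0=np.array([333.1,138.9])
print("yellow tri start/end",tri(ray(ms,ys0),ray(mt,yt0)).round(4),tri(ray(ms,ys),ray(mt,yt)).round(4))
```

```text
t 8.85 eef [0.5625 0.0086 0.3024] yaw -61.6 tilt [ 0.003 -0.    -1.   ] w 0.0654 F [-0.1  0.6 -0.1] q7 -1.24
shift [0.  0.6 2.4] spin 0.002
yellow [317.4 176.7] 357 [0.5825 0.0186 0.19  ]
orange [276.  166.6] 77 [0.5603 0.0578 0.124 ]
black [317. 142.] 75 [0.6047 0.031  0.124 ]
black [265.4 238.3] 101 [0.4801 0.0313 0.124 ]
black [378.5 240.6] 52 [ 0.5396 -0.085   0.124 ]
red [218.2 167.7] 1034
red [219.4 168.5] 1160
blue [465.2 196.4] 1030Traceback (most recent call last):
  File "<stdin>", line 10, in <module>
ValueError: max() iterable argument is empty
```

View pics/w5.png

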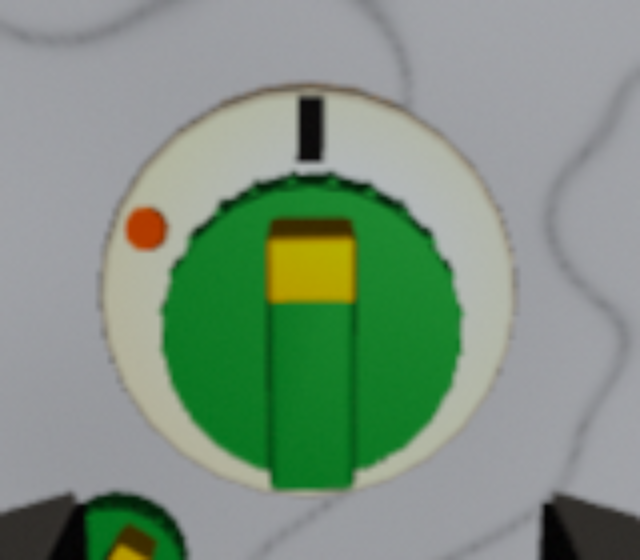

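Pointer is on the mark. The arm hides blue in the top view. I'll check the lid height (scene and wrist triangulation, before and after) and blue from the scene view.

Run:
```python
from h import *
import pickle
ms=camera_model("scene");s=snapshot("scene");s0=np.load("pics/scene1.npy")
mw0=pickle.load(open("pics/w1.pkl","rb"));mw=camera_model("wrist");w=snapshot("wrist");w0=np.load("pics/w1.npy")
big=lambda im,k,bx:max(blobs(cols(im)[k],bx),key=lambda b:b[1])[0]
for sc,wi,m in((s0,w0,mw0),(s,w,mw)):
    a=big(sc,"yellow",(283,195,352,285));b=big(wi,"yellow",(300,160,340,200))
    print("yellow",a.round(1),b.round(1),tri(ray(ms,a),ray(m,b)).round(4))
for a in(s0,s):
    h=cv2.cvtColor(np.ascontiguousarray(a),cv2.COLOR_RGB2HSV)
    for lo,hi,bx in(((100,150,60),(125,255,255),(170,140,250,240)),((0,150,80),(4,255,255),(400,190,480,290))):
        bb=max(blobs(cv2.inRange(h,lo,hi),bx),key=lambda b:b[1]);print(bb[0].round(1),bb[1])
```

```text
yellow [322.3 213.9] [319.8 179.7] [0.5776 0.0243 0.2017]
yellow [318.4 219.5] [318.1 175.5] [0.5824 0.0188 0.1896]
[202.  181.6] 403
[443.9 224.6] 825
[202.2 181.5] 411
[444.  224.7] 835
```

The yellow end dropped 12.1 mm (201.7 to 189.6 mm, so the lid origin is at about 158 mm). Red and blue have not moved. Handing in.

```bash
python3 -c "
from rig import *
print(finish_job())"
```

```text
the job is handed in; nothing more can be done
None
```

The green lid is closed and released, and the job is handed in; the system reports no verdict. I turned it back about 47° to the orange START dot and lowered it 10 mm into the thread with about 1 N of force. I then screwed it forward 65° while it sank 2 mm, gave it a 1 mm seating press, let go and rose clear. The last move ended at about 9 s of the 35 s allowed.

**Last checks:**
- **Pointer:** it points at the black CLOSED mark to within about 1°.
- **Height:** the yellow end dropped 12.1 mm from start to finish, which puts the lid's origin at about 158 mm.
- **Red and blue tubs:** both are unmoved in the scene view, within 0.2 pixels.

**Failed or disagreed:**
- **Top-camera check:** it could not confirm the blue tub because the arm hid it, so I used the scene view instead. It also showed red shifted by about 1 pixel, which I put down to a change in the visible outline because the scene view showed no movement.
- **Grip-bar length:** the bar's length in the wrist picture suggested a smaller drop. I took that as rough edge reading and relied on the two-camera measurement.
- **First descent:** it ended 4 mm off in y, and I corrected it before the fingers touched the lid.

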